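# Fill the reel tray and click the timer wheel on by four

## Task

One of the four bays of the reel tray is empty: stand the spare film reel in it, flat on the bay floor with its hub up. The process timer wants one click for each reel in the full tray, so roll the big ribbed thumbwheel on the timer by exactly four clicks (four ribs, 80 degrees) from where it stands now, its top moving away from the robot. Leave the other reels and everything else on the counter where they are.

Things in the scene. Friction and masses are not known exactly. Their poses are not given: they have to be found in the camera images.
- spare_hub (a point): The spare reel, alone on the counter outside the tray: black plastic film reel, axis upright: two flanges of 76 mm diameter (spool from 0 to 35 mm above its underside) and a round hub of 26 mm diameter standing up from the top flange, 35 to 70 mm above the underside; lift it by the hub. Point on the axis half-way up the hub, 52.5 mm above the underside. About 0.09 kg
- tray: Fixed aluminium tray, 198 mm square, 2 x 2 square bays, each 90 mm wide inside, 96 mm apart centre to centre. Bay floors are 6 mm, tops of the 6 mm thick walls 30 mm above the counter. Origin at its centre at counter height; x and y run along its walls, z up. Three bays hold a reel, one is empty; which one varies
- bay0 (a point): Centre of the floor of the bay at the tray's -x +y corner
- bay1 (a point): Centre of the floor of the bay at the tray's -x -y corner
- bay2 (a point): Centre of the floor of the bay at the tray's +x +y corner
- bay3 (a point): Centre of the floor of the bay at the tray's +x -y corner
- reelA_hub (a point): A reel already in the tray, same shape as the spare, point half-way up its hub; it stays where it is
- reelB_hub (a point): A reel already in the tray, same shape as the spare, point half-way up its hub; it stays where it is
- reelC_hub (a point): A reel already in the tray, same shape as the spare, point half-way up its hub; it stays where it is
- timer: Process timer, a fixed grey box 160 x 120 x 66 mm (its x, y, z), origin under its centre at counter height. A ribbed thumbwheel stands up out of its top, between two smooth fixed discs of 46 mm radius; the disc on +y has black ticks 20 degrees apart as a scale. z is up, x points to its back, away from the robot within about 30 degrees
- wheel_center (a point): Centre of the thumbwheel, 46 mm above the counter; axes as the timer's: y is the wheel's level axle. The ribbed rim to push on spans -22 to +14 mm along y; its radius is 51 mm over the ribs (48 mm between them), so its top is 97 mm above the counter. 18 ribs, 20 degrees apart: one click is one rib, 20 degrees
- wheel_index (a point): Steel index bar on the wheel's smooth edge band, 50 mm from the axle, 20.5 mm to the +y side of wheel_center; it turns with the wheel on the exposed upper arc, beside the tick scale. At wheel value 0 it lies 1.05 rad from the top, on the robot's side
- wheel (a joint): Wheel angle, rad; grows as the wheel's top moves away from the robot (timer's +x). One click = 0.349 rad = 17.8 mm of rim. Starts between 0 and 0.6; stops at -0.1 and 3.0. No spring or snapping detent: a friction brake (1.2 N at the rim) keeps it where it is left, so count ribs or ticks. It rolls under a fingertip pressed lightly (about 5 N) on its top and moved along x
- lens_case_mid (a point): Bystander: grey rigid plastic lens pouch case, a rounded box 100 x 140 x 60 mm; point at half its height. Stays where it is
- shoe_adapter_mid (a point): Bystander: silver flash shoe adapter, 60 x 45 x 36 mm; point at half its height. Stays where it is
- amber_filter_mid (a point): Bystander: amber glass filter in a black rim, lying flat, 83 mm across, 9 mm thick; point at half its height. Stays where it is
- brass_cover_mid (a point): Bystander: brass hot-shoe cover, 36 x 30 x 14 mm; point at half its height. Stays where it is
- loupe_mid (a point): Bystander: black loupe, a round stub 60 mm across, 56 mm tall; point at half its height. Stays where it is
- flask_mid (a point): Bystander: white plastic bottle, 72 mm across, 150 mm tall; point at half its height. Stays where it is
There are look-alikes about, which are no part of the job. What is shaped like the part that bears spare_hub but blue or pink is not meant.

How it is judged:
At the end, for the whole second after the job is handed in: Spare reel hub up on the floor of the empty bay (hub point within 13 mm of the bay centre, under 63.5 mm high, tilt under 0.1 rad); thumbwheel at rest 3.65 to 4.35 clicks (1.27 to 1.52 rad) on from its start, top away from the robot, judged by the index bar's distance from its start ((horizontal distance between spare_hub and bay0 below 0.013 m or horizontal distance between spare_hub and bay1 below 0.013 m or horizontal distance between spare_hub and bay2 below 0.013 m or horizontal distance between spare_hub and bay3 below 0.013 m) and height (world z) of spare_hub below 0.0635 m and angle between spare_hub's own z axis and vertical below 0.1 rad and distance of wheel_index from where it was at the start of the episode between 0.0595 and 0.0688 m and velocity of joint wheel between -0.03 and 0.03 rad/s); the robot touches nothing.
It fails at once if a reel that was already in the tray is moved more than 20 mm (distance of any of reelA_hub, reelB_hub, reelC_hub from where it was at the start of the episode above 0.02 m).
It fails at once if a bystander is moved more than 25 mm (distance of any of lens_case_mid, shoe_adapter_mid, amber_filter_mid, brass_cover_mid, loupe_mid, flask_mid from where it was at the start of the episode above 0.025 m).
It also fails if it takes over 64 s, if anything falls off the work surface, if the arm or the gripper's body presses on something with over 40 N, if the wrist force passes 120 N, or if a joint passes its speed limit or range.

## Robot

A 6-joint arm with a two-finger parallel gripper is mounted at the origin on the work surface. World frame = base frame: x ahead of the robot, y to its left, z up, the work surface at z = 0. Lengths are in m, angles in rad, forces in N, time in s.
With the tool pointing down it reaches from about 0.225 to 0.875 m from the base axis. Payload 3.4 kg.
Tool frame: the origin (TCP) lies at the very end of the fingers, on their centre line; the grasp point (between the pads) lies 19 mm behind it; z points along the fingers, y is the direction in which the jaws open and shut (so a half turn about z gives the same grasp; the last joint's range is limited). The gripper opens to 85 mm and grips with 20 to 120 N. Pads are 22 mm wide; open, the fingers measure 114 mm over their backs; the gripper's body (76 mm by 85 mm) begins 54 mm behind the grasp point. The pads swing forward as they close: fully open they stand 13 mm farther back than shut.
Start: joints at [-1.278, 0.276, 1.505, -0, 1.361, -0.121], TCP at [0.231, -0.527, 0.231] pointing down, gripper open.
Joint ranges: [-2.89, 2.89], [-0.75, 2.08], [0.22, 2.7], [-1.18, 4.32], [0.11, 2.71], [-2.7, 2.7]. Speed limits (rad/s): [2.57, 2.57, 3.14, 3.14, 3.14, 3.14].

## Interface

Orientations are given as a unit quaternion [w, x, y, z].
In Python, from rig import telemetry, imaging, manip, finder gives the robot as it stands.
- The arm moves only by the tool arm_command, never from a script. Its argument "steps" is a list of rows, each a list of 3 entries, a list of its own where there are three numbers: the turn, a rotation vector about the world's x, y, z in rad, then the shift along the world's x, y, z in mm, then the closure in counts, from 0 (fully open) to 255 (shut). In form: [[[rx, ry, rz], [dx, dy, dz], grip], ...]. A call has 1 to 20 rows; each row shifts and turns the commanded pose from where the row before left it; what a row does not reach is not made up. A row lasts 1/8 s, in which the tool goes at most 62.5 mm and 10.7 degrees, less where a joint would pass 70% of its speed; a pose out of reach is approached as far as the arm can. A call is refused whole if a number of a shift passes 62.5 or a number of a turn 0.188, either way. A call with a gripper value outside its range is refused whole. The fingers move at their own pace and stop on an object; "newtons" is the grip in N (left out, the last holds). Time passes only in rows, so rows that do not move let the fingers close. It gives the time, the measured TCP pose, the force and the opening at its end, in the units of the state.
- telemetry.get_state(): the state, without advancing time (a new reading comes with each control period).
- imaging.get_image(name): name is "scene" or "top" or "wrist"; returns the picture (400x640x3 uint8, blue, green, red); there is no depth.
- imaging.camera_params(name): a dict with "intrinsics" (3x3 intrinsics, pixels), "R" (3x3) and "t" (3): a world point X has camera coordinates R X + t. Camera axes: x right, y down, z forward; pixel columns grow to the right and rows downward; lengths in m; the calibration is good to about 2 mm. A picture is of the moment at which its call begins: read the wrist's pose just before it. camera_params takes no time and is no camera call; for the wrist camera it gives the pose at the moment of the call.
- manip.sign_off(): hands the job in, once; it reports no verdict.
Trained networks look in the newest picture that a camera, given by its name, has taken for a name from the list of things; names that differ only in an ending like _2 or _b are one class to them, and where a whole thing is asked for, a point or a joint stands for the part that bears it (a point fixed in the world has none). Each returns a list of dicts, best first, with "score" (0 to 1); they miss things now and then, are a little off and sometimes report something else, mostly with a low value. They report only what shows in the picture. A call takes as long as a camera call. They do not tell look-alikes from the thing itself.
- finder.cut_out(camera, thing): "pixels" (400x640 bool, what is visible of it) and "extent" ([left, top, width, height] in pixels, round what is visible of it).
The state is a dict: "clock": time; "qpos": joint angles; "qd": joint speeds; "effort": joint torques, N m; "position": TCP position; "ee_rot": TCP orientation; "contact_force": force on the tool from outside, world axes, zero at the start; "moment": the same for the moment, N m; "width": finger opening in m.
Only numpy, scipy, OpenCV 4.12 (cv2) and the standard library are available. Lean on these libraries where they do the work, as an engineer would, in place of code of your own. Each camera call takes 0.05 s, during which the arm holds its last target.

## Working session

There is one attempt and no reset: what is moved stays moved. The work goes in short steps, Python scripts to look and compute and a tool call to move; the robot and the scene stay as the last step left them, time stands still between calls to the robot, and variables do not carry over. Pictures are saved under pics/ and viewed, and the job is handed in when it is done.

Besides the shell and the picture viewer there is one more tool, called after "Emit:" as name(argument=value, ...), one argument or row to a line, values as JSON. arm_command: Moves the arm, as the interface text tells. Its arguments: {"type":"object","properties":{"steps":{"type":"array"},"newtons":{"type":"number"}},"required":["steps"]}

```bash
ls; mkdir -p pics
python3 - <<'E'
from rig import telemetry, imaging
import cv2
s=telemetry.get_state()
print({k:s[k] for k in s})
for n in("scene","top","wrist"):
    cv2.imwrite(f"pics/{n}0.png",imaging.get_image(n))
    p=imaging.camera_params(n);print(n,p)
E
```

```text
pics
{'clock': 0.0, 'qpos': array([-1.27799473e+00,  2.76582628e-01,  1.50616440e+00,  2.22033645e-05,
        1.36069852e+00, -1.20985909e-01]), 'qd': array([ 0.00188287, -0.00047332, -0.00013086, -0.00020341, -0.0002878 ,
        0.0019391 ]), 'effort': array([-9.38915800e-04, -4.16780627e+01, -2.45811760e+01, -3.38997506e-04,
        1.12666312e-02, -1.31355287e-05]), 'position': array([ 0.23104757, -0.52594336,  0.23043431]), 'ee_rot': array([-9.23959034e-04,  9.78673781e-01,  2.05418530e-01, -6.86755806e-05]), 'contact_force': array([1.05288519, 0.390195  , 0.35877326]), 'moment': array([ 0.03543102, -0.01649797,  0.01959743]), 'width': 0.08546539553552672}
scene {'intrinsics': array([[505.10705984,   0.        , 322.90818053],
       [  0.        , 505.10705984, 198.94563915],
       [  0.        ,   0.        ,   1.        ]]), 'R': array([[ 0.16428019,  0.9864108 ,  0.00239694],
       [ 0.82074107, -0.13534027, -0.55503794],
       [-0.54717102,  0.093149  , -0.83182158]]), 't': array([-0.08252649, -0.41749063,  1.3927516 ])}
top {'intrinsics': array([[409.52122752,   0.        , 314.92254024],
       [  0.        , 409.52122752, 202.77207408],
       [  0.        ,   0.        ,   1.        ]]), 'R': array([[-0.02374016, -0.99893557,  0.03954905],
       [-0.99663794,  0.02054542, -0.07931399],
       [ 0.07841702, -0.04129901, -0.99606484]]), 't': array([-0.01960466,  0.55715009,  0.85354987])}
wrist {'intrinsics': array([[333.95154403,   0.        , 314.98397052],
       [  0.        , 333.95154403, 200.72683369],
       [  0.        ,   0.        ,   1.        ]]), 'R': array([[ 0.40221045, -0.91554524, -0.00191511],
       [-0.86820559, -0.38207581,  0.31660248],
       [-0.29059561, -0.12567811, -0.94855638]]), 't': array([-0.57419852, -0.04130802,  0.38038075])}
```

View pics/scene0.png

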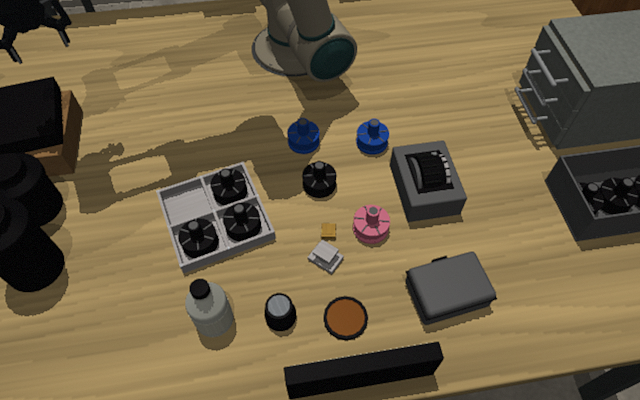

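View pics/top0.png

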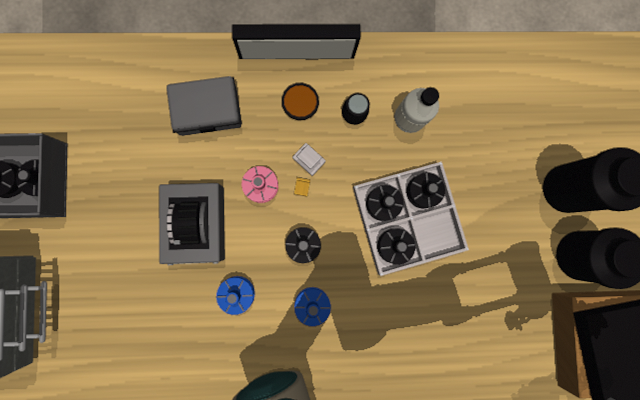

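View pics/wrist0.png

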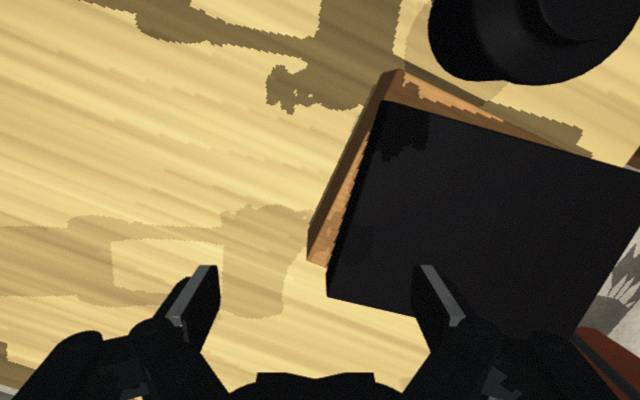

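The top view shows the spare black reel at about (303,245). The tray is centred near (411,219), with its empty bay at (437,232). The timer is at about (192,222). Next I'll measure these.

```bash
cat > h.py <<'E'
import numpy as np,cv2
from rig import telemetry, imaging, manip, finder
P={n:imaging.camera_params(n) for n in("scene","top")}
def at_z(n,uv,z,p=None):
    p=p or P[n]
    d=p["R"].T@np.linalg.inv(p["intrinsics"])@np.array([uv[0],uv[1],1.])
    c=-p["R"].T@p["t"]
    return c+d*(z-c[2])/d[2]
def proj(n,X,p=None):
    p=p or P[n]
    q=p["intrinsics"]@(p["R"]@np.asarray(X,float)+p["t"]);return q[:2]/q[2]
def tri(uvs):
    A=[];b=[]
    for n,uv in uvs:
        p=P[n];d=p["R"].T@np.linalg.inv(p["intrinsics"])@np.array([uv[0],uv[1],1.]);d/=np.linalg.norm(d)
        c=-p["R"].T@p["t"];M=np.eye(3)-np.outer(d,d);A.append(M);b.append(M@c)
    return np.linalg.lstsq(np.vstack(A),np.hstack(b),rcond=None)[0]
E
python3 - <<'E'
from h import *
for n in("top","scene"):
    im=imaging.get_image(n)
    for th in("spare_hub","tray","timer","wheel","wheel_index"):
        for r in finder.cut_out(n,th)[:6]:
            m=r["pixels"].astype(bool); ys,xs=np.nonzero(m)
            col=im[m].mean(0).round()
            print(n,th,round(r["score"],2),r["extent"],(xs.mean().round(1),ys.mean().round(1)),len(xs),col)
im=cv2.imread("pics/top0.png")
a=cv2.resize(im[170:275,150:250],None,fx=6,fy=5.7,interpolation=cv2.INTER_CUBIC);cv2.imwrite("pics/t_timer.png",a)
a=cv2.resize(im[150:285,280:480],None,fx=4,fy=4,interpolation=cv2.INTER_CUBIC);cv2.imwrite("pics/t_tray.png",a)
im=cv2.imread("pics/scene0.png")
a=cv2.resize(im[135:225,385:475],None,fx=6.5,fy=6.5,interpolation=cv2.INTER_CUBIC);cv2.imwrite("pics/s_timer.png",a)
E
```

```text
top spare_hub 0.96 [216.2, 276.9, 37.1, 35.0] (np.float64(234.5), np.float64(294.7)) 1152 [148.  82.  48.]
top spare_hub 0.91 [238.2, 167.0, 40.2, 36.4] (np.float64(259.2), np.float64(183.7)) 1057 [129. 111. 191.]
top spare_hub 0.77 [284.0, 226.3, 36.8, 36.5] (np.float64(302.4), np.float64(244.1)) 1066 [44. 46. 49.]
top spare_hub 0.77 [296.1, 285.6, 34.4, 41.7] (np.float64(311.4), np.float64(306.0)) 1108 [91. 49. 27.]
top tray 0.72 [353.3, 164.4, 116.4, 111.6] (np.float64(414.6), np.float64(221.4)) 5282 [136. 139. 147.]
top timer 0.91 [158.4, 185.1, 65.7, 79.9] (np.float64(191.0), np.float64(223.3)) 5056 [68. 69. 71.]
top timer 0.36 [354.6, 162.8, 111.2, 113.9] (np.float64(414.3), np.float64(221.6)) 5728 [132. 135. 144.]
top wheel 0.64 [172.2, 200.2, 28.1, 43.5] (np.float64(185.1), np.float64(222.3)) 1142 [23. 23. 24.]
top wheel_index 0.89 [175.2, 199.9, 24.4, 42.7] (np.float64(185.5), np.float64(222.5)) 1097 [22. 21. 22.]
scene spare_hub 0.64 [286.9, 117.6, 33.2, 35.2] (np.float64(302.6), np.float64(135.9)) 950 [68. 35. 19.]
scene spare_hub 0.59 [356.0, 116.6, 34.3, 37.1] (np.float64(371.7), np.float64(136.4)) 936 [98. 51. 29.]
scene spare_hub 0.55 [300.1, 158.1, 34.1, 39.4] (np.float64(319.1), np.float64(178.6)) 1054 [23. 24. 26.]
scene tray 0.75 [158.1, 161.9, 116.9, 108.6] (np.float64(208.0), np.float64(216.0)) 4761 [118. 121. 125.]
scene timer 0.85 [393.3, 137.9, 71.9, 82.1] (np.float64(426.2), np.float64(180.4)) 4531 [52. 53. 53.]
scene wheel 0.66 [415.7, 151.1, 27.3, 35.3] (np.float64(430.7), np.float64(169.1)) 861 [18. 17. 18.]
scene wheel 0.61 [221.3, 202.9, 39.6, 37.9] (np.float64(241.2), np.float64(220.7)) 1179 [26. 26. 27.]
scene wheel_index 0.73 [416.1, 150.2, 31.0, 40.3] (np.float64(430.5), np.float64(169.2)) 847 [17. 17. 17.]
```

View pics/t_timer.png

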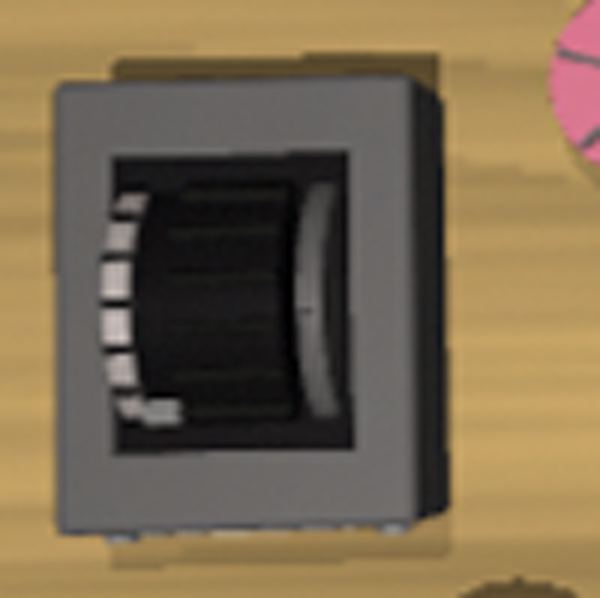

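View pics/t_tray.png

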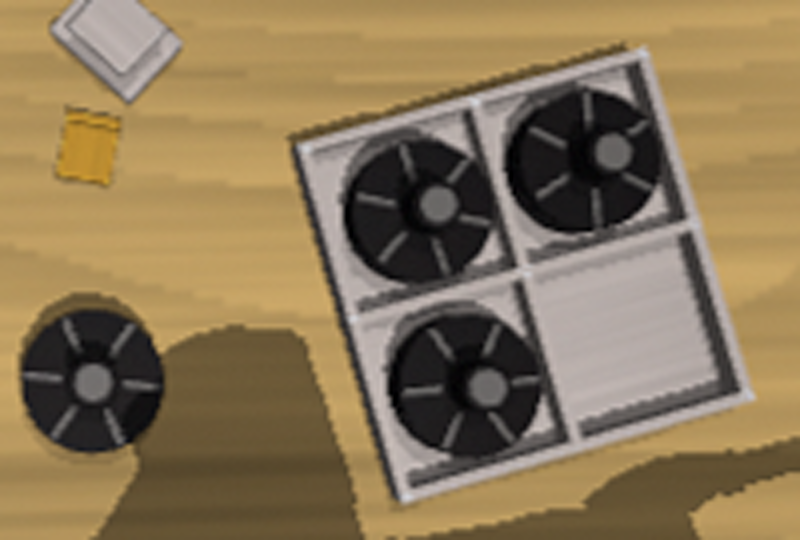

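View pics/s_timer.png

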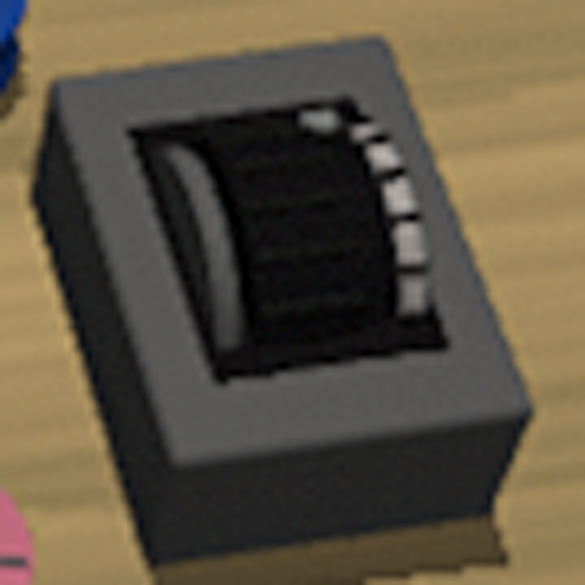

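Run:
```python
from h import *
def c(x,y,fx,fy,ox,oy): return ((x+.5)/fx-.5+ox,(y+.5)/fy-.5+oy)
print("timer top")
T=[at_z("top",c(x,y,6,5.7,150,170),.066) for x,y in[(57,86),(412,77),(415,522),(60,532)]]
T=np.array(T);print(T.round(4)); print("sides",[np.linalg.norm(T[i]-T[(i+1)%4]).round(4) for i in range(4)],"ctr",T.mean(0))
d=(T[0]-T[3]+T[1]-T[2]);ty=np.arctan2(d[1],d[0]);print("yaw",ty)
Q=np.array([at_z("top",c(x,y,4,4,280,150),.03) for x,y in[(295,140),(645,50),(752,398),(402,502)]])
print(Q.round(4),[np.linalg.norm(Q[i]-Q[(i+1)%4]).round(4) for i in range(4)],Q.mean(0))
d=Q[0]-Q[3]+Q[1]-Q[2];tr=np.arctan2(d[1],d[0]);d2=Q[0]-Q[1]+Q[3]-Q[2];print("trayyaw",tr,np.arctan2(-d2[0],d2[1]))
R=lambda a:np.array([[np.cos(a),-np.sin(a)],[np.sin(a),np.cos(a)]])
b=Q.mean(0)[:2]+R(tr)@[-.048,-.048];print("bay1",b, proj("top",[*b,.006]),proj("scene",[*b,.006]))
h=at_z("top",c(94,383,4,4,280,150),.07);print("hub",h,"scene proj",proj("scene",h),"base",proj("scene",[h[0],h[1],0]))
for z,col in((.07,0),):
  for x,y in((437,203),(613,152),(487,388)): 
    g=at_z("top",c(x,y,4,4,280,150),.076); print("reel",g, R(tr).T@(g[:2]-Q.mean(0)[:2]))
# index
ix=c(162,411,6,5.7,150,170); isx=(385+320/6.5,135+120/6.5)
print("index tri",tri([("top",ix),("scene",isx)]))
C=np.array([*T.mean(0)[:2],.046])
for v in np.arange(-.1,.8,.1):
    th=1.05-v; l=np.array([-.05*np.sin(th),.0205]);w=C+[*(R(ty)@l),.05*np.cos(th)]
    print(round(v,2),proj("top",w).round(1),proj("scene",w).round(1))
print(ix,isx)
for n in("top","scene"):
    im=cv2.imread(f"pics/{n}0.png")
    im=cv2.resize(im,None,fx=1,fy=1)
```

```text
timer top
[[0.5961 0.2823 0.066 ]
 [0.5971 0.1644 0.066 ]
 [0.4405 0.1643 0.066 ]
 [0.4401 0.2804 0.066 ]]
sides [np.float64(0.1179), np.float64(0.1566), np.float64(0.1161), np.float64(0.156)] ctr [0.51842803 0.22284114 0.066     ]
yaw 0.006682400733614107
[[ 0.5932 -0.1148  0.03  ]
 [ 0.6386 -0.3065  0.03  ]
 [ 0.4501 -0.3552  0.03  ]
 [ 0.4004 -0.1653  0.03  ]] [np.float64(0.1971), np.float64(0.1947), np.float64(0.1963), np.float64(0.1993)] [ 0.52058014 -0.2354685   0.03      ]
trayyaw 0.2547340100440709 0.24414830428948114
bay1 [ 0.48622451 -0.29401498] [434.78602222 232.89569378] [187.82779678 207.27033344]
hub [ 0.46770607 -0.00430199  0.07      ] scene proj [318.33245664 165.26484065] base [318.49232782 184.25922832]
reel [ 0.55414618 -0.17959826  0.076     ] [0.0465615  0.04560909]
reel [ 0.57836196 -0.27094373  0.076     ] [ 0.04697788 -0.04889079]
reel [ 0.46048212 -0.20133215  0.076     ] [-0.04955674  0.04817877]
index tri [0.48137594 0.24546254 0.07608986]
-0.1 [178.7 245.9] [430.7 153.4]
0.0 [178.  244.8] [431.3 152.9]
0.1 [177.4 243.5] [432.1 152.6]
0.2 [176.8 241.9] [432.8 152.6]
0.3 [176.2 240.2] [433.6 152.8]
0.4 [175.7 238.2] [434.4 153.2]
0.5 [175.3 236.1] [435.2 153.9]
0.6 [174.9 233.8] [436.  154.8]
0.7 [174.6 231.4] [436.8 155.9]
(176.58333333333334, 241.69298245614033) (434.2307692307692, 153.46153846153845)
```

Emit:
arm_command(
  steps=[
    [[0, 0, -0.0165], [23.7, 52.2, -5], 0],
    [[0, 0, -0.0165], [23.7, 52.2, -5], 0],
    [[0, 0, -0.0165], [23.7, 52.2, -5], 0],
    [[0, 0, -0.0165], [23.7, 52.2, -5], 0],
    [[0, 0, -0.0165], [23.7, 52.2, -5], 0],
    [[0, 0, -0.0165], [23.7, 52.2, -5], 0],
    [[0, 0, -0.0165], [23.7, 52.2, -5], 0],
    [[0, 0, -0.0165], [23.7, 52.2, -5], 0],
    [[0, 0, -0.0165], [23.7, 52.2, -5], 0],
    [[0, 0, -0.0165], [23.7, 52.2, -5], 0],
    [[0, 0, 0], [0, 0, 0], 0],
  ],
  newtons=40,
)

```text
clock: 2.12
position: [0.4692, -0.001, 0.1811]
ee_rot: [-0.001, 0.992, 0.127, 0.0]
contact_force: [-0.3, -0.6, 0.8]
width: 0.0853
```

Run:
```python
from h import *
s=telemetry.get_state();p=imaging.camera_params("wrist")
im=imaging.get_image("wrist");cv2.imwrite("pics/w1.png",im)
print(s["position"],s["qpos"],"cam",-p["R"].T@p["t"], "z-axis", p["R"][2])
h=[0.4677,-0.0043,.07];print(proj("",h,p),proj("",[*h[:2],.035],p))
for r in finder.cut_out("wrist","spare_hub")[:3]: print(r["score"],r["extent"])
```

```text
[ 0.46918896 -0.00103544  0.18106566] [-1.51562532e-01  1.53077100e-01  1.80120909e+00  1.23060516e-03
  1.18720778e+00  1.16381687e+00] cam [0.54786315 0.01917087 0.32326009] z-axis [-0.30647242 -0.0783944  -0.94864586]
[318.58748311 199.58690755] [318.24843428 187.38277463]
0.85 [200.7, 0.1, 101.8, 54.9]
0.8 [106.1, 200.7, 92.5, 83.0]
0.69 [265.3, 257.6, 75.8, 86.2]
```

View pics/w1.png

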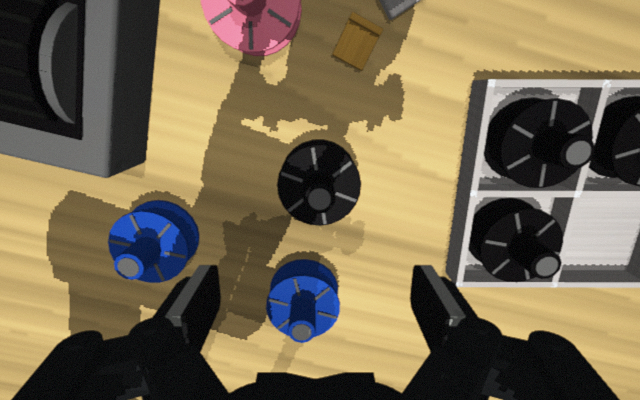

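The wrist view shows the black spare's hub top at (319,199), within 1 px of the position predicted from the top camera. I'll descend and grip the hub.

Emit:
arm_command(
  steps=[
    [[0, 0, 0], [-1.5, -3, -40], 0],
    [[0, 0, 0], [0, 0, -45], 0],
    [[0, 0, 0], [0, 0, -35], 0],
    [[0, 0, 0], [0, 0, -20], 60],
    [[0, 0, 0], [0, 0, 0], 255],
    [[0, 0, 0], [0, 0, 0], 255],
    [[0, 0, 0], [0, 0, 0], 255],
    [[0, 0, 0], [0, 0, 0], 255],
    [[0, 0, 0], [0, 0, 0], 255],
    [[0, 0, 0], [0, 0, 0], 255],
  ],
  newtons=40,
)

```text
clock: 3.48
position: [0.4678, -0.0081, 0.0426]
ee_rot: [0.001, 0.992, 0.124, 0.001]
contact_force: [-1.0, -2.7, 7.2]
width: 0.0249
```

Emit:
arm_command(
  steps=[
    [[0, 0, 0], [0, 0, 20], 255],
    [[0, 0, 0], [0, 0, 40], 255],
    [[0, 0, 0], [0, 0, 40], 255],
    [[0, 0, 0], [0, 0, 0], 255],
  ],
)

```text
clock: 3.98
position: [0.469, -0.0076, 0.1444]
ee_rot: [0.001, 0.992, 0.124, 0.004]
contact_force: [1.1, -0.1, -1.2]
width: 0.0248
```

Run:
```python
from h import *
s=telemetry.get_state();p=imaging.camera_params("wrist")
im=imaging.get_image("wrist");cv2.imwrite("pics/w2.png",im)
cv2.imwrite("pics/s2.png",imaging.get_image("scene"))
print(s["position"],s["width"],s["contact_force"],s["ee_rot"])
```

```text
[ 0.46902434 -0.00763085  0.14438937] 0.02478921034366631 [ 1.09262708 -0.05107782 -1.17250783] [0.00101752 0.99224589 0.12423283 0.00364162]
```

View pics/w2.png

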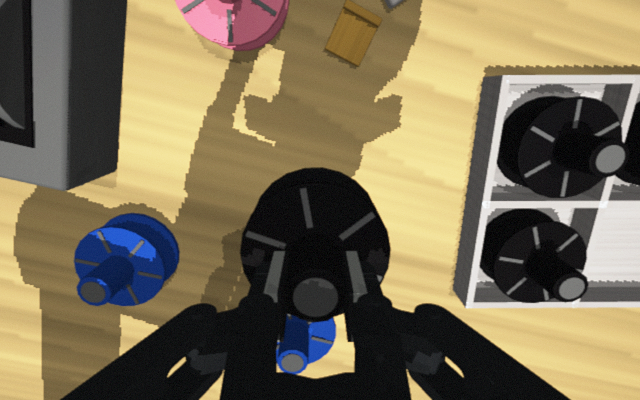

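View pics/s2.png

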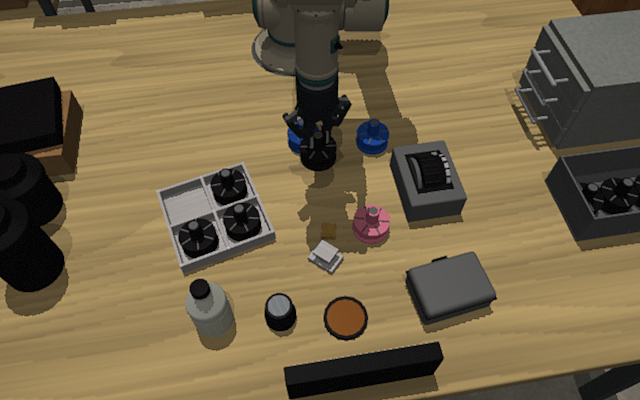

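The reel is held (width 24.8 mm) and hangs level. I'll carry it over the empty bay.

Emit:
arm_command(
  steps=[
    [[0, 0, 0], [2.9, -40, 10], 255],
    [[0, 0, 0], [2.9, -50, 5], 255],
    [[0, 0, 0], [2.9, -50, 0], 255],
    [[0, 0, 0], [2.9, -50, 0], 255],
    [[0, 0, 0], [2.9, -50, 0], 255],
    [[0, 0, 0], [2.9, -46.5, 0], 255],
    [[0, 0, 0], [0, 0, 0], 255],
    [[0, 0, 0], [0, 0, 0], 255],
  ],
)

```text
clock: 5.08
position: [0.483, -0.2929, 0.1545]
ee_rot: [-0.002, 0.992, 0.124, -0.001]
contact_force: [0.0, 0.5, 0.8]
width: 0.0247
```

Run:
```python
from h import *
s=telemetry.get_state();p=imaging.camera_params("wrist")
im=imaging.get_image("wrist");cv2.imwrite("pics/w3.png",im)
np.savez("w3.npz",**p)
cv2.imwrite("pics/t3.png",imaging.get_image("top"))
print(s["position"],s["width"],s["contact_force"],s["ee_rot"])
t=s["position"]; print("hubtop pred",proj("",t+[0,0,-.013-.0+.041],p))
for z in(.006,.03):print(proj("",[.4862,-.294,z],p))
```

```text
[ 0.48295977 -0.2928554   0.15448142] 0.024655830361435475 [0.03079954 0.49751686 0.75436123] [-0.00179522  0.9923073   0.12377842 -0.00137595]
hubtop pred [314.55708587 302.98022461]
[317.78352949 180.75185375]
[317.88471557 188.32505187]
```

View pics/w3.png

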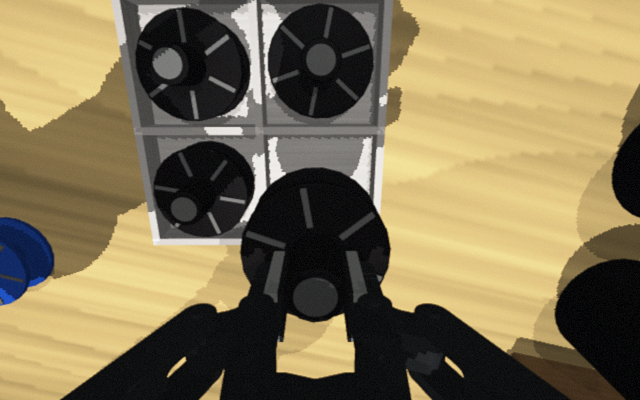

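View pics/t3.png

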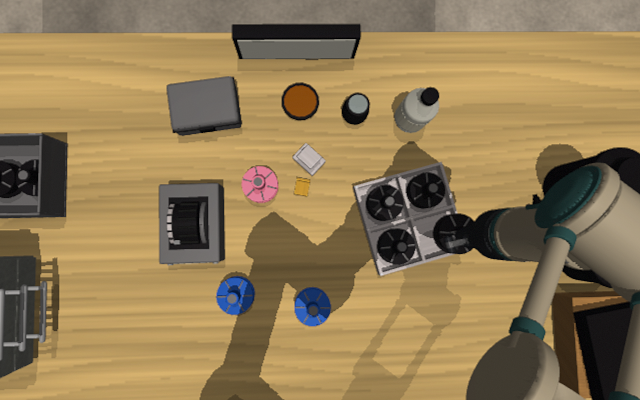

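Run:
```python
from h import *
p=dict(np.load("w3.npz"))
for uv in((263,130),(154,242),(137,131),(385,130)): print(uv,at_z("",uv,.03,p).round(4))
print(proj("",[.5206,-.2355,.03],p))
# hub of held reel relative to tcp
print(at_z("",(316,298),.1545-.0425+.07,p))
```

```text
(263, 130) [ 0.5218 -0.2403  0.03  ]
(154, 242) [ 0.4029 -0.1664  0.03  ]
(137, 131) [ 0.4966 -0.1441  0.03  ]
(385, 130) [ 0.5454 -0.3332  0.03  ]
[256.69304455 130.01191993]
[ 0.48504502 -0.29292135  0.182     ]
```

Emit:
arm_command(
  steps=[
    [[0, 0, 0], [2.5, -3, 0], 255],
    [[0, 0, 0], [0, 0, -30], 255],
    [[0, 0, 0], [0, 0, -30], 255],
    [[0, 0, 0], [0, 0, -20], 255],
    [[0, 0, 0], [0, 0, -15], 255],
    [[0, 0, 0], [0, 0, -5], 255],
    [[0, 0, 0], [0, 0, 0], 255],
  ],
)

```text
clock: 6.05
position: [0.4869, -0.297, 0.0565]
ee_rot: [0.0, 0.992, 0.124, 0.0]
contact_force: [0.5, -0.2, -1.0]
width: 0.0245
```

Emit:
arm_command(
  steps=[
    [[0, 0, 0], [0, 0, -4], 255],
    [[0, 0, 0], [0, 0, -3], 255],
    [[0, 0, 0], [0, 0, 0], 255],
  ],
)

```text
clock: 6.42
position: [0.4865, -0.297, 0.0493]
ee_rot: [0.0, 0.992, 0.124, -0.0]
contact_force: [-0.2, -0.1, -0.8]
width: 0.0246
```

Emit:
arm_command(
  steps=[
    [[0, 0, 0], [0, 0, -1.5], 255],
    [[0, 0, 0], [0, 0, 0], 150],
    [[0, 0, 0], [0, 0, 0], 100],
    [[0, 0, 0], [0, 0, 0], 100],
    [[0, 0, 0], [0, 0, 0], 100],
  ],
)

```text
clock: 7.05
position: [0.4866, -0.297, 0.0478]
ee_rot: [0.0, 0.992, 0.124, -0.0]
contact_force: [-0.0, 0.9, 0.5]
width: 0.0518
```

Emit:
arm_command(
  steps=[
    [[0, 0, 0], [0, 0, 30], 100],
    [[0, 0, 0], [0, 0, 50], 100],
    [[0, 0, 0], [0, 0, 50], 100],
    [[0, 0, 0], [-10, 30, 20], 100],
    [[0, 0, 0], [-10, 50, 0], 100],
    [[0, 0, 0], [0, 0, 0], 100],
  ],
)

```text
clock: 7.8
position: [0.4653, -0.2139, 0.1983]
ee_rot: [-0.001, 0.992, 0.125, -0.0]
contact_force: [0.4, -0.6, 0.0]
width: 0.0518
```

Run:
```python
from h import *
s=telemetry.get_state();p=imaging.camera_params("wrist")
im=imaging.get_image("wrist");cv2.imwrite("pics/w4.png",im);np.savez("w4.npz",**p)
cv2.imwrite("pics/s4.png",imaging.get_image("scene"))
cv2.imwrite("pics/t4.png",imaging.get_image("top"))
print(s["position"],s["width"],s["contact_force"],s["qpos"])
print(proj("",[.4864,-.2959,.076],p))
```

```text
[ 0.46527144 -0.21391595  0.19826676] 0.05182884046888819 [ 0.41620274 -0.61344297  0.03462556] [-5.67492427e-01  2.03883047e-01  1.68926109e+00  8.88768887e-04
  1.24968135e+00  7.51544870e-01]
[417.4829967  192.65216197]
```

View pics/w4.png

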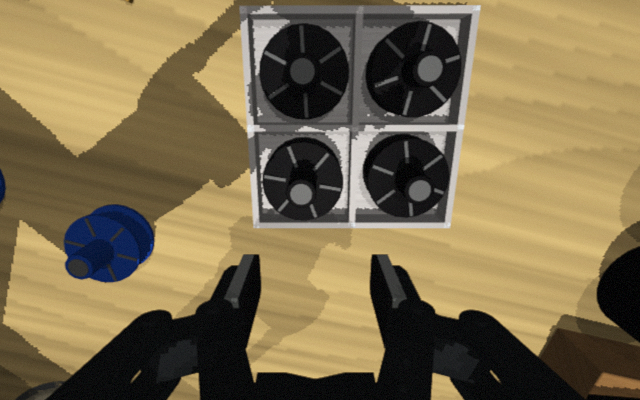

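View pics/t4.png

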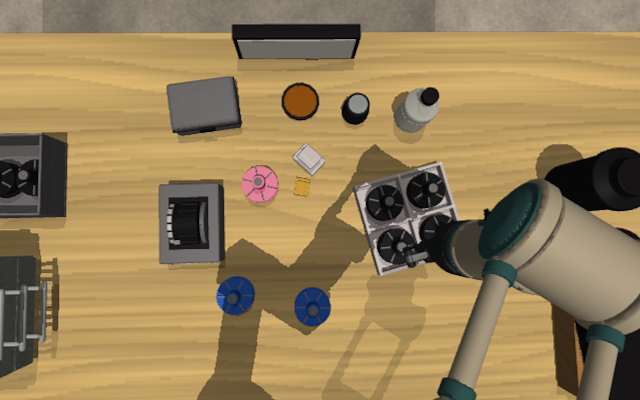

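View pics/s4.png

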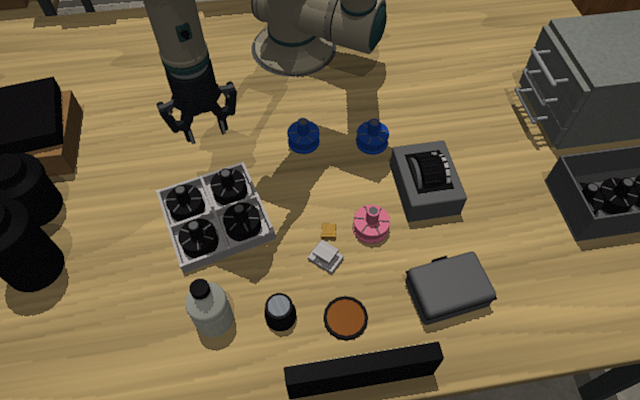

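The wrist view shows all four bays filled, with the spare's hub at (419,190) where about (417,193) was expected. It sits level, and the other reels haven't moved. Next I go to the timer, turning the jaws to lie along x.

Emit:
arm_command(
  steps=[
    [[0, 0, 0.146], [5.9, 48.5, 0.5], 255],
    [[0, 0, 0.146], [5.9, 48.5, 0.5], 255],
    [[0, 0, 0.146], [5.9, 48.5, 0.5], 255],
    [[0, 0, 0.146], [5.9, 48.5, 0.5], 255],
    [[0, 0, 0.146], [5.9, 48.5, 0.5], 255],
    [[0, 0, 0.146], [5.9, 48.5, 0.5], 255],
    [[0, 0, 0.146], [5.9, 48.5, 0.5], 255],
    [[0, 0, 0.146], [5.9, 48.5, 0.5], 255],
    [[0, 0, 0.146], [5.9, 48.5, 0.5], 255],
    [[0, 0, 0], [0, 0, 0], 255],
    [[0, 0, 0], [0, 0, 0], 255],
  ],
)

```text
clock: 9.32
position: [0.5202, 0.2186, 0.2016]
ee_rot: [0.0, 0.71, 0.704, -0.001]
contact_force: [0.2, -0.5, -0.5]
width: 0.0001
```

Run:
```python
from h import *
s=telemetry.get_state();p=imaging.camera_params("wrist")
im=imaging.get_image("wrist");cv2.imwrite("pics/w5.png",im);np.savez("w5.npz",**p)
print(s["position"],s["width"],s["contact_force"],s["qpos"],s["ee_rot"])
t=imaging.get_image("top");cv2.imwrite("pics/t5.png",t[140:290,300:500].repeat(4,0).repeat(4,1))
C=np.array([.5184,.2228,.046])
for v in np.arange(-.1,.8,.1):
    th=1.05-v; w=C+[-.05*np.sin(th),.0205,.05*np.cos(th)]
    print(round(v,2),proj("",w,p).round(1))
for q in((.08,.06),(.08,-.06),(-.08,-.06),(-.08,.06)):print(q,proj("",[C[0]+q[0],C[1]+q[1],.066],p).round(1))
```

```text
[0.52019453 0.21858506 0.20164537] 0.00014324742828493678 [ 0.15634945 -0.47236034 -0.48500764] [ 2.75189388e-01  2.78618383e-01  1.57643566e+00 -1.11865746e-03
  1.28771785e+00  2.84565846e-01] [ 1.84280775e-04  7.10303669e-01  7.03894923e-01 -7.75908809e-04]
-0.1 [258.7 160.5]
0.0 [260.6 161.6]
0.1 [263.1 162.7]
0.2 [266.2 163.6]
0.3 [269.9 164.6]
0.4 [274.3 165.4]
0.5 [279.2 166.1]
0.6 [284.5 166.8]
0.7 [290.3 167.3]
(0.08, 0.06) [411.9 110.6]
(0.08, -0.06) [401.  245.8]
(-0.08, -0.06) [226.9 247.1]
(-0.08, 0.06) [213.1 112.5]
```

View pics/w5.png

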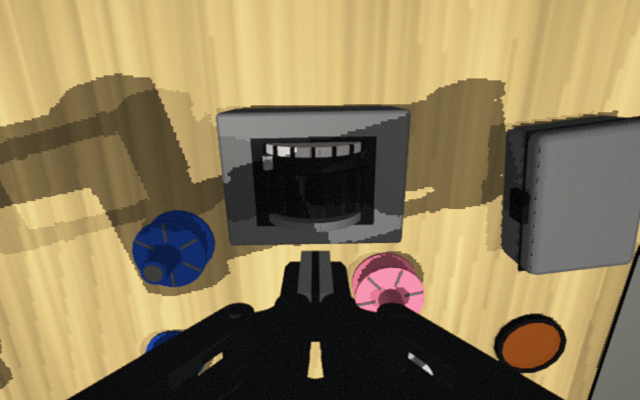

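View pics/t5.png

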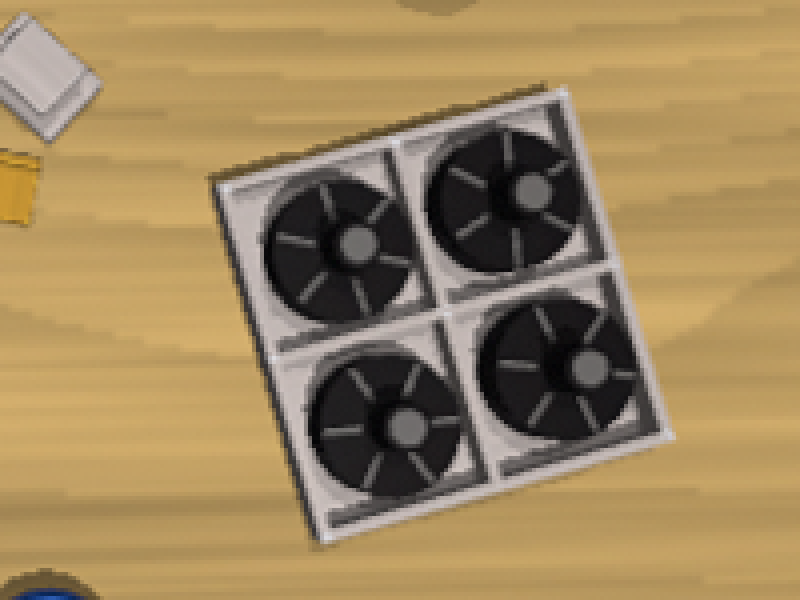

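Run:
```python
import cv2
im=cv2.imread("pics/w5.png")[100:255,210:415]
im=cv2.convertScaleAbs(im,alpha=1.6,beta=20)
cv2.imwrite("pics/w5z.png",cv2.resize(im,None,fx=3.9,fy=3.8,interpolation=cv2.INTER_CUBIC))
```

```text
(no output)
```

View pics/w5z.png

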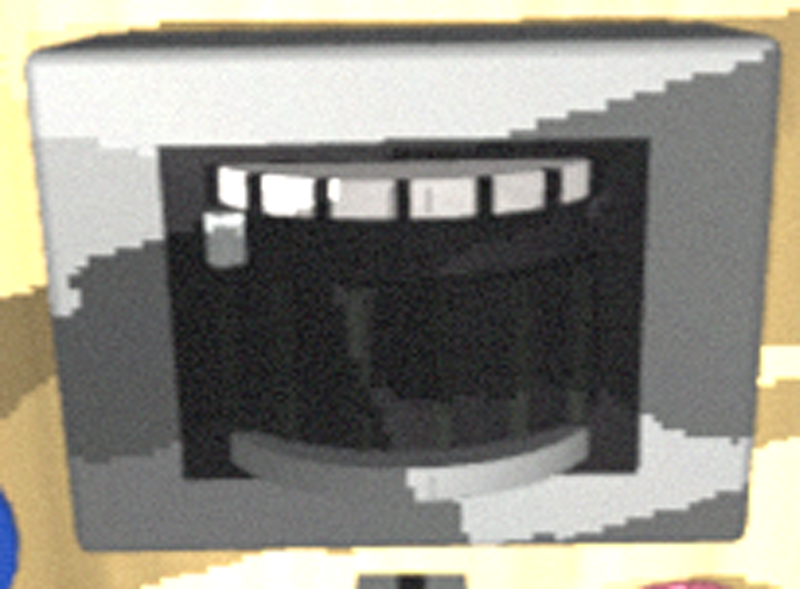

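The wheel's index bar is at (268,162), which puts the wheel at about 0.22 rad. The fixed tick at column 313.6 marks the top. The timer's yaw is close to zero. I'll lower the closed fingertips onto the rim just short of the top.

Emit:
arm_command(
  steps=[
    [[0, 0, 0], [-13, 0, -35], 255],
    [[0, 0, 0], [0, 0, -40], 255],
    [[0, 0, 0], [0, 0, -20], 255],
    [[0, 0, 0], [0, 0, -3], 255],
    [[0, 0, 0], [0, 0, 0], 255],
  ],
)

```text
clock: 10.05
position: [0.5074, 0.2189, 0.105]
ee_rot: [0.0, 0.71, 0.704, 0.0]
contact_force: [-0.9, 0.1, 0.5]
width: -0.0002
```

Emit:
arm_command(
  steps=[
    [[0, 0, 0], [0, 0, -2], 255],
    [[0, 0, 0], [0, 0, -2], 255],
    [[0, 0, 0], [0, 0, -1], 255],
    [[0, 0, 0], [0, 0, 0], 255],
  ],
)

```text
clock: 10.55
position: [0.5066, 0.2196, 0.0994]
ee_rot: [0.0, 0.71, 0.704, 0.0]
contact_force: [-0.8, -0.5, 0.5]
width: 0.0
```

Emit:
arm_command(
  steps=[
    [[0, 0, 0], [0, 0, -1], 255],
    [[0, 0, 0], [0, 0, -1], 255],
    [[0, 0, 0], [0, 0, 0], 255],
  ],
)

```text
clock: 10.92
position: [0.5066, 0.2195, 0.0972]
ee_rot: [-0.0, 0.71, 0.704, -0.0]
contact_force: [-0.5, -1.5, 0.6]
width: -0.0001
```

Emit:
arm_command(
  steps=[
    [[0, 0, 0], [0, 0, -1], 255],
    [[0, 0, 0], [0, 0, 0], 255],
  ],
)

```text
clock: 11.18
position: [0.5066, 0.2195, 0.0962]
ee_rot: [-0.0, 0.71, 0.704, -0.0]
contact_force: [0.7, 0.7, 0.2]
width: -0.0001
```

Emit:
arm_command(
  steps=[
    [[0, 0, 0], [0, 0, -1], 255],
    [[0, 0, 0], [0, 0, 0], 255],
  ],
)

```text
clock: 11.42
position: [0.5068, 0.2195, 0.096]
ee_rot: [0.0, 0.71, 0.704, 0.0]
contact_force: [-2.0, -0.2, 5.3]
width: -0.0001
```

Emit:
arm_command(
  steps=[
    [[0, 0, 0], [0, 0, -0.7], 255],
    [[0, 0, 0], [0, 0, 0], 255],
  ],
)

```text
clock: 11.68
position: [0.5069, 0.2195, 0.0958]
ee_rot: [0.0, 0.71, 0.704, 0.0]
contact_force: [-1.3, -0.4, 7.8]
width: -0.0001
```

Emit:
arm_command(
  steps=[
    [[0, 0, 0], [3, 0, 0.3], 255],
    [[0, 0, 0], [3, 0, 0.3], 255],
    [[0, 0, 0], [3, 0, 0], 255],
    [[0, 0, 0], [3, 0, 0], 255],
    [[0, 0, 0], [0, 0, 0], 255],
  ],
)

```text
clock: 12.3
position: [0.5203, 0.2197, 0.0967]
ee_rot: [0.001, 0.71, 0.704, 0.002]
contact_force: [-1.0, -0.2, 7.1]
width: -0.0004
```

```bash
cat > crop.py <<'E'
import sys
from h import *
n=sys.argv[1]
s=telemetry.get_state();p=imaging.camera_params("wrist")
im=imaging.get_image("wrist");cv2.imwrite(f"pics/{n}_full.png",im);np.savez(n+".npz",**p)
x0,y0,x1,y1=map(int,sys.argv[2:6]);f=float(sys.argv[6])
a=cv2.convertScaleAbs(im[y0:y1,x0:x1],alpha=1.6,beta=20)
cv2.imwrite(f"pics/{n}.png",cv2.resize(a,None,fx=f,fy=f,interpolation=cv2.INTER_CUBIC))
t=imaging.get_image("scene")[135:225,385:475];cv2.imwrite(f"pics/{n}_s.png",cv2.resize(t,None,fx=6.5,fy=6.5,interpolation=cv2.INTER_CUBIC))
print(s["position"],s["contact_force"])
E
python3 crop.py w6 180 50 460 260 2.8
```

```text
[0.52028581 0.21966032 0.09669112] [-0.99230929 -0.20026578  7.07411322]
```

View pics/w6.png

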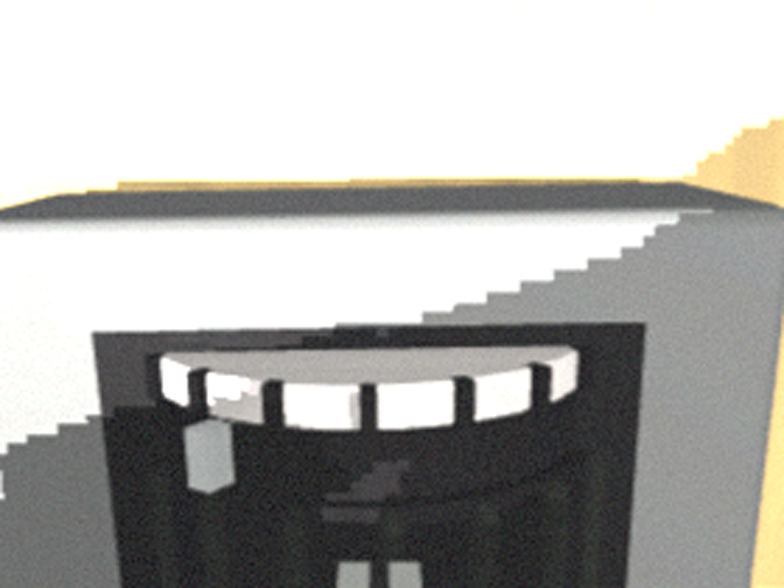

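View pics/w6_s.png

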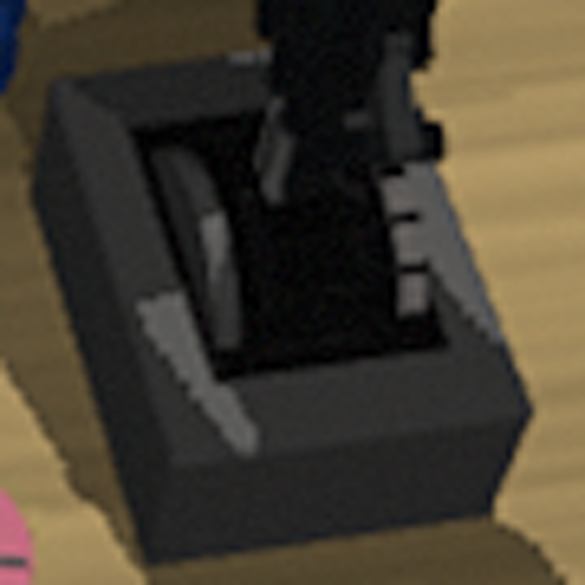

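```bash
cat > meas.py <<'E'
import sys
from h import *
from scipy.optimize import minimize_scalar
def run(n,idx,ticks):
    p=dict(np.load(n+".npz"))
    # fit cx,cy,by ticks at z: list of (deg,(u,v)) 
    from scipy.optimize import least_squares
    def pt(c,a,r,y): return np.array([c[0]+r*np.sin(a),c[1]+y,.046+r*np.cos(a)])
    f=lambda c:np.array([proj("",pt(c,np.radians(d),.046,.0255),p)[0]-u for d,u in ticks])
    cx=least_squares(lambda x:f([x[0],.2228]),[.5194]).x[0]
    g=lambda v:np.sum((proj("",pt([cx,.2228],-(1.05-v),.050,.0205),p)-idx)[0]**2)
    r=minimize_scalar(g,bounds=(-.1,2.6),method="bounded")
    print(n,"cx",cx,"tickres",f([cx,.2228]).round(1),"v",r.x,"pred",proj("",pt([cx,.2228],-(1.05-r.x),.050,.0205),p).round(1),"obs",idx)
    return r.x
E
python3 - <<'E'
from meas import *
c=lambda x,o,f:o+(x+.5)/f-.5
run("w5",np.array([c(226,210,3.9),c(240,100,3.8)]),[(d,c(x,210,3.9)) for d,x in zip((-40,-20,0,20,40),(252,321,404,484,552))])
run("w6",np.array([c(209,180,2.8),c(457,50,2.8)]),[(d,c(x,180,2.8)) for d,x in zip((-40,-20,0,20,40),(198,272,369,464,541))])
E
```

```text
w5 cx 0.5185459219189292 tickres [ 1.5  0.5 -0.4 -0.5 -1. ] v 0.23357825898273016 pred [267.6 164. ] obs [267.57692308 162.78947368]
w6 cx 0.5186860512966197 tickres [ 1.6  1.4 -0.1 -0.9 -2. ] v 0.46335334973031655 pred [254.3 215.5] obs [254.32142857 212.89285714]
```

Contact and rolling both work: the wheel has gone from 0.23 to 0.46 rad, and the target is about 1.63. I'll carry on with this stroke, then re-stroke.

Emit:
arm_command(
  steps=[
    [[0, 0, 0], [3, 0, 0], 255],
    [[0, 0, 0], [3, 0, 0], 255],
    [[0, 0, 0], [3, 0, -0.3], 255],
    [[0, 0, 0], [3, 0, -0.3], 255],
    [[0, 0, 0], [0, 0, 0], 255],
  ],
)

```text
clock: 13.02
position: [0.5316, 0.2197, 0.0948]
ee_rot: [0.0, 0.71, 0.704, 0.001]
contact_force: [0.6, -0.1, 4.4]
width: -0.0001
```

```bash
python3 crop.py w7 180 50 460 260 2.8
```

```text
[0.53162134 0.21969094 0.09480295] [ 0.55312747 -0.05554675  4.3765555 ]
```

View pics/w7.png

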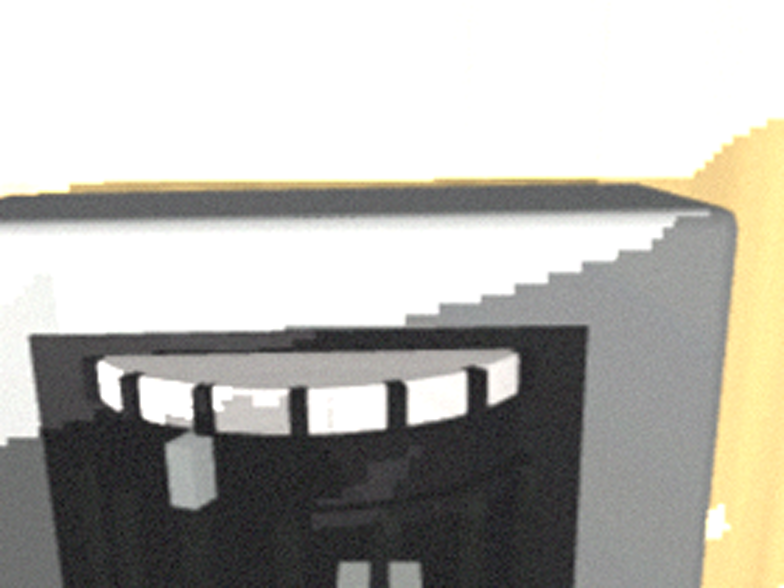

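Emit:
arm_command(
  steps=[
    [[0, 0, 0], [0, 0, 8], 255],
    [[0, 0, 0], [-26, 0, 0], 255],
    [[0, 0, 0], [0, 0, -4], 255],
    [[0, 0, 0], [0, 0, -2], 255],
    [[0, 0, 0], [0, 0, 0], 255],
  ],
)

```text
clock: 13.75
position: [0.5053, 0.2195, 0.0963]
ee_rot: [0.0, 0.71, 0.704, -0.0]
contact_force: [0.6, -0.1, -0.1]
width: 0.0001
```

Emit:
arm_command(
  steps=[
    [[0, 0, 0], [0, 0, -1], 255],
    [[0, 0, 0], [0, 0, -0.7], 255],
    [[0, 0, 0], [0, 0, 0], 255],
  ],
)

```text
clock: 14.12
position: [0.5048, 0.2195, 0.0948]
ee_rot: [0.0, 0.71, 0.704, -0.0]
contact_force: [-0.3, -0.3, 0.0]
width: -0.0
```

Emit:
arm_command(
  steps=[
    [[0, 0, 0], [0, 0, -1], 255],
    [[0, 0, 0], [0, 0, 0], 255],
  ],
)

```text
clock: 14.38
position: [0.5046, 0.2195, 0.0939]
ee_rot: [0.0, 0.71, 0.704, -0.0]
contact_force: [-0.4, -0.5, -0.0]
width: 0.0002
```

Emit:
arm_command(
  steps=[
    [[0, 0, 0], [3, 0, 0.3], 255],
    [[0, 0, 0], [3, 0, 0.3], 255],
    [[0, 0, 0], [3, 0, 0], 255],
    [[0, 0, 0], [3, 0, 0], 255],
    [[0, 0, 0], [0, 0, 0], 255],
  ],
)

```text
clock: 15.0
position: [0.5172, 0.2195, 0.0948]
ee_rot: [0.0, 0.71, 0.704, 0.0]
contact_force: [-1.2, 0.5, 2.2]
width: -0.0
```

```bash
python3 crop.py w8 180 50 460 260 2.8
```

```text
[0.51724582 0.21953281 0.09476807] [-1.1808459   0.51917352  2.19408687]
```

View pics/w8.png

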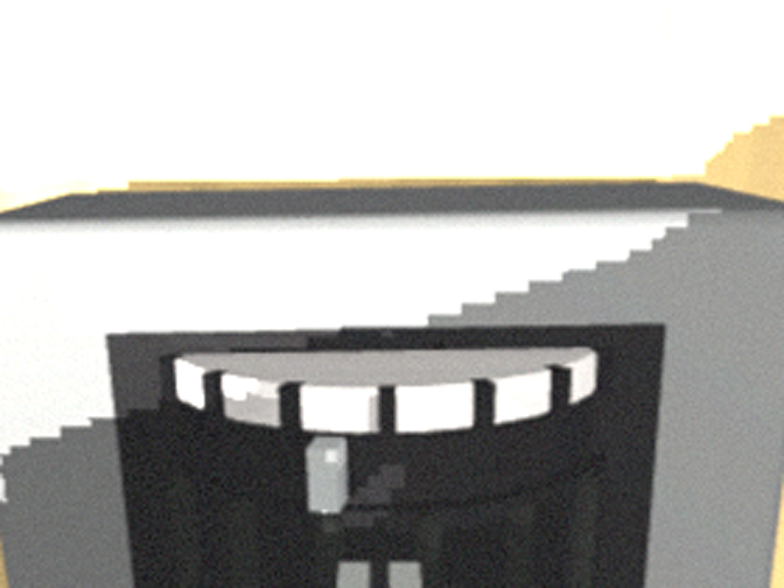

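Emit:
arm_command(
  steps=[
    [[0, 0, 0], [3, 0, 0], 255],
    [[0, 0, 0], [3, 0, 0], 255],
    [[0, 0, 0], [3, 0, -0.3], 255],
    [[0, 0, 0], [3, 0, -0.3], 255],
    [[0, 0, 0], [3, 0, -0.5], 255],
    [[0, 0, 0], [0, 0, 0], 255],
  ],
)

```text
clock: 15.85
position: [0.5326, 0.2196, 0.0935]
ee_rot: [0.0, 0.71, 0.704, 0.001]
contact_force: [0.3, -0.1, 1.2]
width: 0.0003
```

```bash
python3 crop.py w9 180 50 460 260 2.8
python3 - <<'E'
from meas import *
c=lambda x,o,f:o+(x+.5)/f-.5
run("w8",np.array([c(327,180,2.8),c(475,50,2.8)]),[(d,c(x,180,2.8)) for d,x in zip((-40,-20,0,20,40),(211,289,386,483,560))])
E
```

```text
[0.53263349 0.21956541 0.09346563] [ 0.27626719 -0.07832932  1.1906513 ]
w8 cx 0.5185332500061236 tickres [ 2.3  1.1  0.  -1.2 -2.2] v 0.8547613595391602 pred [296.5 222.1] obs [296.46428571 219.32142857]
```

View pics/w9.png

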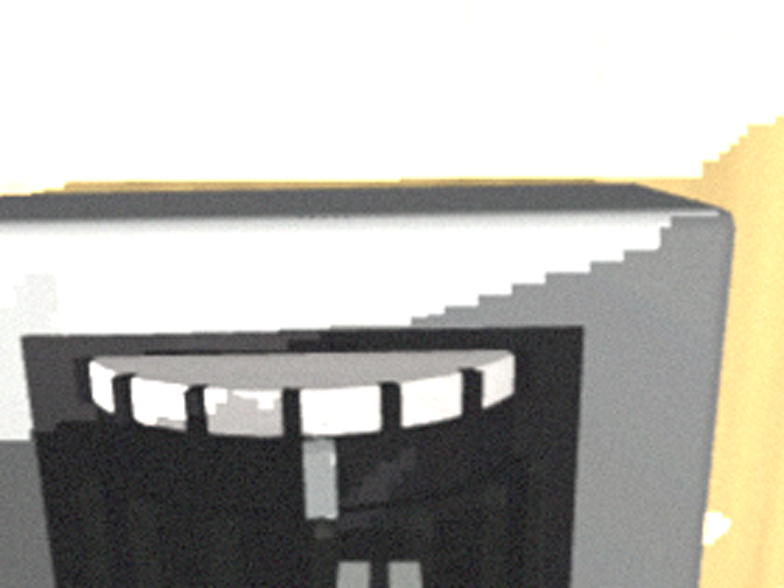

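Emit:
arm_command(
  steps=[
    [[0, 0, 0], [0, 0, 9], 255],
    [[0, 0, 0], [-27, 0, 0], 255],
    [[0, 0, 0], [0, 0, -4], 255],
    [[0, 0, 0], [0, 0, -2], 255],
    [[0, 0, 0], [0, 0, -1], 255],
    [[0, 0, 0], [0, 0, 0], 255],
  ],
)

```text
clock: 16.7
position: [0.5053, 0.2195, 0.0953]
ee_rot: [0.0, 0.71, 0.704, 0.0]
contact_force: [-0.8, -0.4, -0.9]
width: 0.0005
```

Run:
```python
from meas import *
c=lambda x,o,f:o+(x+.5)/f-.5
run("w9",np.array([c(320,180,2.8),c(480,50,2.8)]),[(d,c(x,180,2.8)) for d,x in zip((-40,-20,0,20,40),(122,197,292,390,472))])
```

```text
w9 cx 0.5185111232004532 tickres [ 2.1  0.6 -0.  -0.7 -1.9] v 1.1437568979252826 pred [294.  223.9] obs [293.96428571 221.10714286]
```

Emit:
arm_command(
  steps=[
    [[0, 0, 0], [0, 0, -1], 255],
    [[0, 0, 0], [0, 0, -0.5], 255],
    [[0, 0, 0], [0, 0, 0], 255],
  ],
)

```text
clock: 17.08
position: [0.5054, 0.2195, 0.0951]
ee_rot: [0.001, 0.71, 0.704, 0.001]
contact_force: [-1.1, -1.0, 6.8]
width: -0.0
```

Contact is at 6.8 N. I'll stroke about 17 mm now, look, then finish.

Emit:
arm_command(
  steps=[
    [[0, 0, 0], [3, 0, 0.4], 255],
    [[0, 0, 0], [3, 0, 0.4], 255],
    [[0, 0, 0], [3, 0, 0.2], 255],
    [[0, 0, 0], [3, 0, 0], 255],
    [[0, 0, 0], [3, 0, 0], 255],
    [[0, 0, 0], [2, 0, 0], 255],
    [[0, 0, 0], [0, 0, 0], 255],
  ],
)

```text
clock: 17.95
position: [0.5235, 0.2197, 0.0966]
ee_rot: [0.001, 0.71, 0.704, 0.002]
contact_force: [0.6, -0.7, 8.0]
width: 0.0001
```

```bash
python3 crop.py w10 180 50 460 260 2.8
```

```text
[0.52348775 0.219693   0.09664507] [ 0.6257383  -0.71873501  7.96551794]
```

View pics/w10.png

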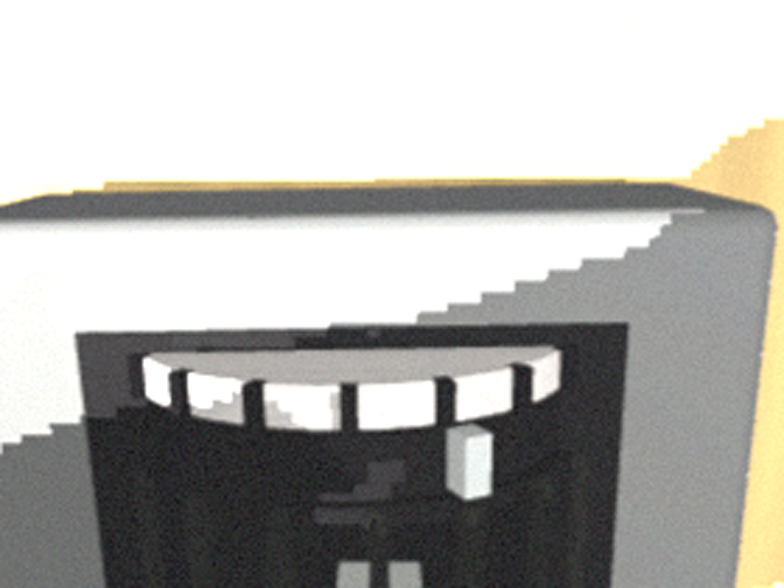

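Run:
```python
from meas import *
c=lambda x,o,f:o+(x+.5)/f-.5
run("w10",np.array([c(470,180,2.8),c(462,50,2.8)]),[(d,c(x,180,2.8)) for d,x in zip((-40,-20,0,20,40),(178,253,348,444,521))])
```

```text
w10 cx 0.518450190851391 tickres [ 1.9  0.9 -0.  -1.  -1.8] v 1.4725885047028413 pred [347.5 217.7] obs [347.53571429 214.67857143]
```

Emit:
arm_command(
  steps=[
    [[0, 0, 0], [3, 0, -0.1], 255],
    [[0, 0, 0], [3, 0, -0.4], 255],
    [[0, 0, 0], [3, 0, -0.4], 255],
    [[0, 0, 0], [0, 0, 0], 255],
  ],
)

```text
clock: 18.55
position: [0.5325, 0.2198, 0.0952]
ee_rot: [0.001, 0.71, 0.704, 0.002]
contact_force: [1.6, 0.3, 5.6]
width: 0.0002
```

```bash
python3 crop.py w11 180 50 460 260 2.8
```

```text
[0.53246931 0.21975302 0.09517173] [1.62631294 0.33798519 5.58601173]
```

View pics/w11.png

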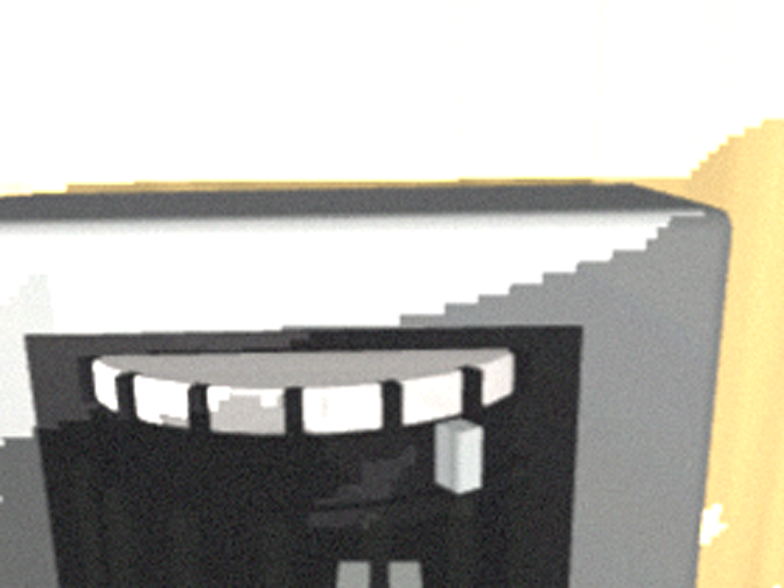

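Now I'll lift clear and go back to the first hover pose, so I can compare like for like with the starting picture.

Emit:
arm_command(
  steps=[
    [[0, 0, 0], [0, 0, 10], 255],
    [[0, 0, 0], [-4, 0, 45], 255],
    [[0, 0, 0], [-8, -1, 50], 255],
    [[0, 0, 0], [0, 0, 0], 255],
    [[0, 0, 0], [0, 0, 0], 255],
  ],
)

```text
clock: 19.27
position: [0.5181, 0.2183, 0.1987]
ee_rot: [-0.0, 0.71, 0.704, -0.0]
contact_force: [-0.3, 0.1, -0.1]
width: -0.0002
```

```bash
python3 crop.py w12 210 100 415 255 3.9
python3 - <<'E'
from meas import *
c=lambda x,o,f:o+(x+.5)/f-.5
run("w11",np.array([c(459,180,2.8),c(455,50,2.8)]),[(d,c(x,180,2.8)) for d,x in zip((-40,-20,0,20,40),(125,199,293,391,472))])
E
```

```text
[0.51809156 0.21834669 0.19872891] [-0.31489119  0.12910897 -0.10345305]
w11 cx 0.5184416216953686 tickres [ 2.   0.8  0.2 -0.9 -2. ] v 1.6406019483720806 pred [343.6 215.9] obs [343.60714286 212.17857143]
```

View pics/w12.png

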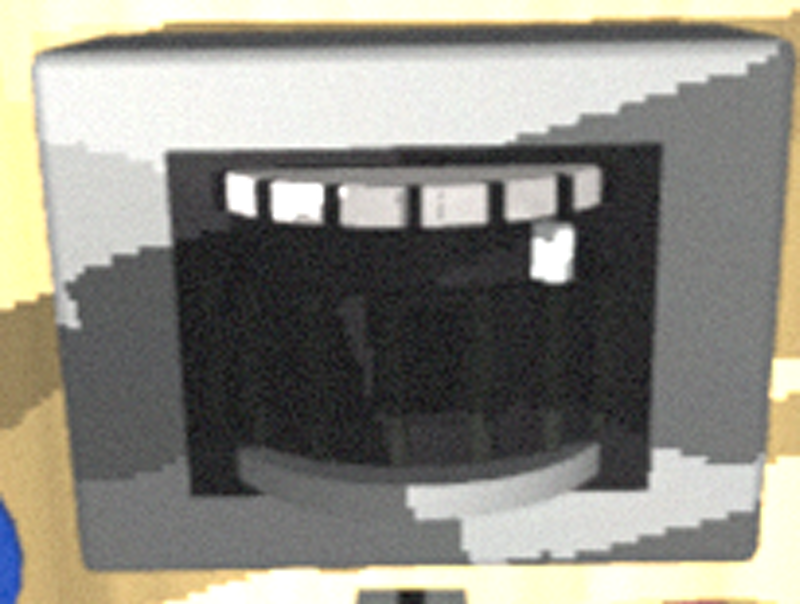

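View pics/w12_s.png

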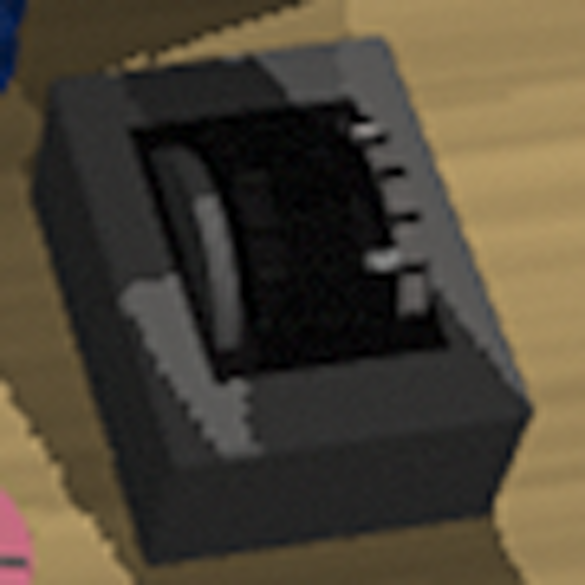

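Run:
```python
from meas import *
from scipy.optimize import least_squares
c=lambda x,o,f:o+(x+.5)/f-.5
D=np.radians([-40,-20,0,20,40])
obs={"w5":((226,240,210,100,3.9,3.8),(252,321,404,484,552)),"w6":((209,457,180,50,2.8,2.8),(198,272,369,464,541)),
"w8":((327,475,180,50,2.8,2.8),(211,289,386,483,560)),"w9":((320,480,180,50,2.8,2.8),(122,197,292,390,472)),
"w10":((470,462,180,50,2.8,2.8),(178,253,348,444,521)),"w11":((459,455,180,50,2.8,2.8),(125,199,293,391,472)),
"w12":((552,254,210,100,3.9,3.9),(264,332,413,496,564))}
pt=lambda q,a,r,y:np.array([q[0]+r*np.sin(a),q[1]+y,.046+q[2]+r*np.cos(a)])
names=list(obs)
Ps={n:dict(np.load(n+".npz")) for n in names}
def res(q,zf=True):
    e=[]
    for i,n in enumerate(names):
        (x,y,ox,oy,fx,fy),tk=obs[n];qq=q.copy()
        if not zf: qq[2]=0
        e+=list(proj("",pt(qq,-(1.05-q[3+i]),.05,.0205),Ps[n])-[c(x,ox,fx),c(y,oy,fy)])
        e+=[proj("",pt(qq,a,.046,.027),Ps[n])[0]-c(t,ox,fx) for a,t in zip(D,tk)]
    return np.array(e)
for zf in(True,False):
    r=least_squares(lambda q:res(q,zf),np.r_[.5185,.2228,0,.23,.46,.85,1.14,1.47,1.64,1.64])
    v=r.x[3:];print(zf,r.x[:3].round(4),"rms",np.sqrt(np.mean(r.fun**2)).round(2),dict(zip(names,v.round(3))),"turned",(v[-1]-v[0]).round(3),(v[-2]-v[0]).round(3),"chord",2*.05*np.sin((v[-1]-v[0])/2))
# scene+top triangulation
im=imaging.get_image("top");cv2.imwrite("pics/t12.png",cv2.resize(im[170:275,150:250],None,fx=6,fy=5.7,interpolation=cv2.INTER_CUBIC))
```

```text
True [0.5187 0.2256 0.0034] rms 0.45 {'w5': np.float64(0.255), 'w6': np.float64(0.482), 'w8': np.float64(0.856), 'w9': np.float64(1.145), 'w10': np.float64(1.458), 'w11': np.float64(1.628), 'w12': np.float64(1.612)} turned 1.357 1.373 chord 0.06277090406401008
False [0.5186 0.2244 3.1852] rms 0.9 {'w5': np.float64(0.24), 'w6': np.float64(0.47), 'w8': np.float64(0.855), 'w9': np.float64(1.143), 'w10': np.float64(1.469), 'w11': np.float64(1.638), 'w12': np.float64(1.627)} turned 1.387 1.399 chord 0.06392805907283104
```

View pics/t12.png

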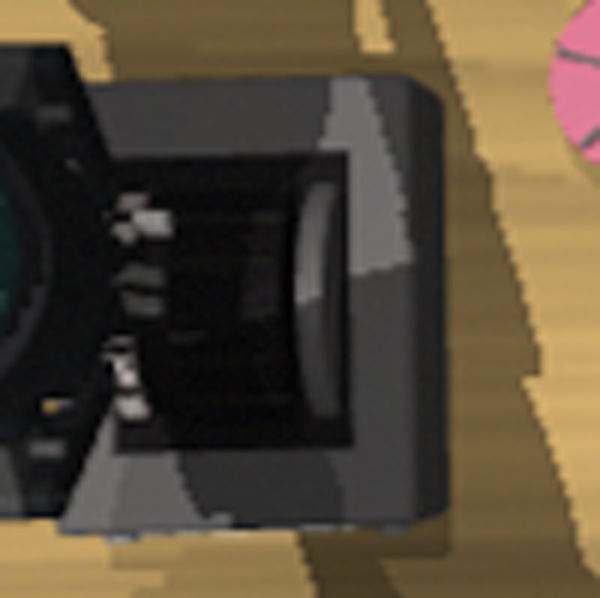

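Run:
```python
from rig import manip,telemetry,imaging
import cv2
s=telemetry.get_state();print(s["clock"],s["position"],s["contact_force"])
cv2.imwrite("pics/final.png",imaging.get_image("scene"))
print(manip.sign_off())
```

```text
19.425 [0.51775366 0.21819718 0.19736874] [-0.33164367 -0.70021446  0.98710234]
the job is handed in; nothing more can be done
None
```

View pics/final.png

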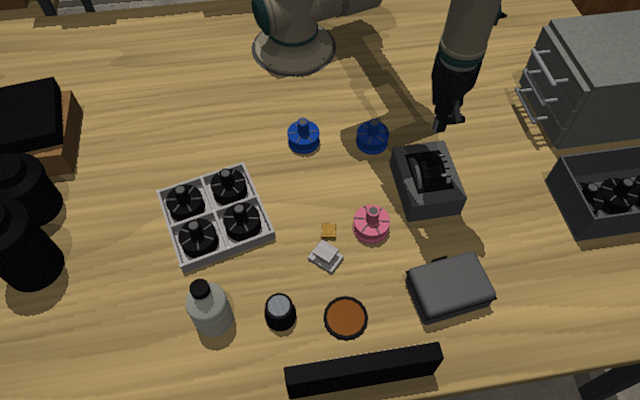

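The spare black reel is in the empty bay (bay1) and the thumbwheel has been rolled on by about four clicks. I handed the job in at 19.4 s of the 64 s allowed; no verdict was reported.

- **Reel:** it stands hub up and level, about 3 mm from the bay centre in the top view (13 mm is allowed). The other three reels and the bystanders look unmoved in the final scene picture.
- **Wheel:** I rolled it in three fingertip strokes.
  - The wrist pictures give a turn of 1.36–1.40 rad, where 1.27–1.52 is wanted.
  - The index bar is 62.8–63.9 mm from its start, where 59.5–68.8 is wanted.
  - A rough check in the top view gave about 64 mm.
- **Disagreement:** the tick marks were about 3% wider apart than my camera model predicted. Allowing for that gives the lower end of the turn range.
- **Arm:** it is about 0.1 m above the wheel, touching nothing.

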